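# Snap down the two tabs of a glass bowl's lid

### The arm

A 7-joint arm with a two-finger parallel gripper is mounted at the origin on the work surface. World frame = base frame: x ahead of the robot, y to its left, z up, the work surface at z = 0. Lengths are in m, angles in rad, forces in N, time in s.
With the tool pointing down it reaches from about 0.425 to 0.925 m from the base axis. Payload 6.8 kg.
Tool frame: the origin (TCP) lies at the very end of the fingers, on their centre line; the grasp point (between the pads) lies 19 mm behind it (bot.grasp_offset is the distance from the TCP to the grasp point, in m); z points along the fingers, y is the direction in which the jaws open and shut (so a half turn about z gives the same grasp; the last joint's range is limited). The gripper opens to 85 mm and grips with 20 to 120 N. Pads are 22 mm wide; open, the fingers measure 114 mm over their backs; the gripper's body (76 mm by 85 mm) begins 54 mm behind the grasp point. The pads swing forward as they close: fully open they stand 13 mm farther back than shut.
Start: joints at [1.22, 0.477, 0.022, 1.555, -0.011, 1.109, -0.083], TCP at [0.162, -0.655, 0.231] pointing down, gripper open.
Joint ranges: [-2.96, 2.96], [-0.34, 2.1], [-1.41, 1.46], [0.24, 2.44], [-1.37, 4.51], [0.17, 1.92], [-2.96, 2.96]. Speed limits (rad/s): [2.39, 2.39, 3.14, 3.14, 3.14, 3.14, 3.14].

### API

Orientations are given as a unit quaternion [w, x, y, z].
In Python, from station import monitor, cams, bot, finder gives the robot as it stands.
- The arm moves only by the tool jog_arm, never from a script. Its argument "plan" is a list of rows, each an object of numbers: "x", "y", "z": the shift along the tool's x, y, z as a fraction of full scale; "wx", "wy", "wz": the turn, a rotation vector about the tool's x, y, z as a fraction of full scale. A call has 1 to 12 rows; each row is the pose to reach, as a shift and turn from the pose measured when the call began, along the tool's axes at that moment, turning the shorter way round; what a row does not reach only later rows make up. Full scale, the value 1, is 20 cm for a shift and 180 degrees for a turn. A row lasts 1/12 s, in which the tool goes at most 41.7 mm and 7.16 degrees, less where a joint would pass 70% of its speed; a pose out of reach is approached as far as the arm can. A call with a number of a shift or a turn outside -1 to 1 is refused whole. A call with a gripper value outside its range is refused whole. "hand" is the opening, from -1 (shut) to 1 (fully open), set as the call begins (left out, the last holds). The fingers move at their own pace and stop on an object; "grip_force" is the grip in N (left out, the last holds). Time passes only in rows, so rows that repeat a pose let the fingers close. It gives the time, the measured TCP pose, the force and the opening at its end, in the units of the state.
- monitor.get_obs(): the state, without advancing time (a new reading comes with each control period).
- cams.read_camera(name): name is "side" or "top"; returns the picture (420x560x3 uint8, red, green, blue); there is no depth.
- cams.get_calibration(name): a dict with "fx", "fy", "cx", "cy" (pixels), "distortion" ([k1, k2, p1, p2, k3] as OpenCV has them; the pictures are not rectified), "extrinsics" (4x4, takes a point from world to camera coordinates). Camera axes: x right, y down, z forward; pixel columns grow to the right and rows downward; lengths in m; the calibration is good to about 2 mm. A picture is of the moment at which its call begins. get_calibration takes no time and is no camera call.
- bot.hand_in(): hands the job in, once; it reports no verdict.
Trained networks look in the newest picture that a camera, given by its name, has taken for a name from the list of things; names that differ only in an ending like _2 or _b are one class to them, and where a whole thing is asked for, a point or a joint stands for the part that bears it (a point fixed in the world has none). Each returns a list of dicts, best first, with "confidence" (0 to 1); they miss things now and then, are a little off and sometimes report something else, mostly with a low value. They report only what shows in the picture. A call takes as long as a camera call. They do not tell look-alikes from the thing itself.
- finder.find_in(camera, target): "bbox" ([left, top, width, height] in pixels, round what is visible of it).
- finder.place_of(camera, target): "location" ([column, row] in pixels: a listed point, or the origin of a listed thing).
The state is a dict: "t": time; "q": joint angles; "joint_vel": joint speeds; "joint_torque": joint torques, N m; "eef_pos": TCP position; "tool_rot": TCP orientation; "contact_force": force on the tool from outside, world axes, zero at the start; "torque": the same for the moment, N m; "gripper_width": opening from 0.0 (shut) to 1.0 (fully open).
Only numpy, scipy, OpenCV 4.12 (cv2) and the standard library are available. Lean on these libraries where they do the work, as an engineer would, in place of code of your own. Each camera call takes 0.05 s, during which the arm holds its last target. There are 200 camera calls.

### The job

The lid of the small glass bowl of garlic is on, but its two blue hinged tabs still stick out. Without picking anything up or gripping it, fold each tab down with the fingertips and push it in against the side of the bowl until its hook snaps beneath the glass rim and it stays shut by itself. Leave the bowl standing about where it is and do not disturb the other things on the counter.

Things in the scene. Friction and masses are not known exactly. Their poses are not given: they have to be found in the camera images.
- bowl: square glass bowl with a white lid on, loose, about 0.9 kg. Origin: centre of its underside, height 0 when standing; z up; tabs on its +y (left) and -y (right) sides. Glass 112 mm square; rim juts out to 68 mm from the centre, 51 to 57 mm up; lid 128 mm square, its top 74 mm up. Slides if pushed sideways with more than about 5 N.
- tab_left (a joint): angle of the left tab (+y side of the bowl), rad: 0 = folded right down, hooked beneath the rim; 1.57 = sticking straight out level; starts at 1.0 to 1.8. The hinge is springy: let go above about 0.3 it springs back out to about 0.8. From 0.55 to 0.3 the hook rides over the rim (about 2 N at the free edge), then it snaps in and stays below 0.1 by itself.
- tab_right (a joint): angle of the right tab (-y side of the bowl), rad: 0 = folded right down, hooked beneath the rim; 1.57 = sticking straight out level; starts at 1.0 to 1.8. The hinge is springy: let go above about 0.3 it springs back out to about 0.8. From 0.55 to 0.3 the hook rides over the rim (about 2 N at the free edge), then it snaps in and stays below 0.1 by itself.
- tab_left_hinge (a point): middle of the left tab's hinge line (along the bowl's x), 68 mm from the bowl's centre along its +y, 68 mm up. The blue tab is a plate 76 mm along the hinge, 32 mm from hinge to free edge, 3 mm thick; folded down its outer face is 69.5 mm from the bowl's centre, its free edge 36 mm up.
- tab_right_hinge (a point): the same for the right tab, along the bowl's -y
- tab_left_edge (a point): middle of the left tab's free edge, on its outer face (the upper face while it sticks out)
- tab_right_edge (a point): the same for the right tab
- fryer_basket: black air fryer basket with a grey handle, 200 x 200 x 110 mm plus 90 mm handle; leave alone; origin centre of underside
- garlic_press: stainless steel garlic press lying open, about 190 x 80 x 25 mm; leave alone; origin under its round head
- dipping_dish: white porcelain dipping dish, 84 mm across, 30 mm high; leave alone; origin centre of underside
- pepper_mill: dark wooden pepper mill, 54 mm across, 152 mm high; leave alone; origin centre of underside
- spatula: yellow silicone spatula lying flat, 260 mm long; leave alone
- oil_bottle: green glass oil bottle, 60 mm across, 200 mm high; leave alone; origin centre of underside
There are look-alikes about, which are no part of the job. Leave any red look-alike of the bowl alone.

How it is judged:
At the end, for the whole second after the job is handed in: both tabs are folded down and caught by themselves (each below 0.15 rad), and the bowl stands still and level on the counter within 60 mm of where it started (value of joint each of tab_left, tab_right below 0.15 rad and height (world z) of bowl below 0.006 m and angle between bowl's own z axis and vertical below 0.05 rad and distance of bowl from where it was at the start of the episode below 0.06 m and linear speed of bowl below 0.02 m/s); the robot touches nothing.
It fails at once if the bowl is lifted or tipped (underside more than 15 mm up, or tilted over 0.2 rad) (height (world z) of bowl above 0.015 m or angle between bowl's own z axis and vertical above 0.2 rad).
It fails at once if the bowl is pushed more than 60 mm away from where it stood (distance of bowl from where it was at the start of the episode above 0.06 m).
It fails at once if another thing on the counter is moved by more than 30 mm (distance of any of fryer_basket, garlic_press, dipping_dish, pepper_mill, spatula, oil_bottle from where it was at the start of the episode above 0.03 m).
It also fails if it takes over 40 s, if anything falls off the work surface, if the arm or the gripper's body presses on something with over 40 N, if the wrist force passes 120 N, or if a joint passes its speed limit or range.

## Working session

There is one attempt and no reset: what is moved stays moved. The work goes in short steps, Python scripts to look and compute and a tool call to move; the robot and the scene stay as the last step left them, time stands still between calls to the robot, and variables do not carry over. Pictures are saved under pics/ and viewed, about 8 in all and at most 12, crops included, and the job is handed in when it is done.

Besides the shell and the picture viewer there is one more tool, called after "Emit:" as name(argument=value, ...), one argument or row to a line, values as JSON. jog_arm: Moves the arm, as the interface text tells. Shift numbers are shares of 20 cm and turn numbers shares of 180 degrees, none past 1 either way. Its arguments: {"type":"object","properties":{"plan":{"type":"array","items":{"type":"object","properties":{"x":{"type":"number","minimum":-1,"maximum":1},"y":{"type":"number","minimum":-1,"maximum":1},"z":{"type":"number","minimum":-1,"maximum":1},"wx":{"type":"number","minimum":-1,"maximum":1},"wy":{"type":"number","minimum":-1,"maximum":1},"wz":{"type":"number","minimum":-1,"maximum":1}}}},"hand":{"type":"number"},"grip_force":{"type":"number"}},"required":["plan"]}

```bash
mkdir -p pics; ls; python3 - <<'E'
from station import monitor, cams, bot, finder
import cv2,numpy as np
o=monitor.get_obs();print({k:np.round(v,3) for k,v in o.items()})
for c in("side","top"):
    im=cams.read_camera(c);cv2.imwrite(f"pics/{c}0.png",im[:,:,::-1])
    k=cams.get_calibration(c);print(c,k)
    for t in("bowl","tab_left","tab_right"):
        print(t,[(np.round(d["bbox"]),round(d["confidence"],2)) for d in finder.find_in(c,t)])
    for t in("bowl","tab_left_hinge","tab_right_hinge","tab_left_edge","tab_right_edge"):
        print(t,[(np.round(d["location"],1),round(d["confidence"],2)) for d in finder.place_of(c,t)])
a=cv2.imread("pics/side0.png");b=cv2.imread("pics/top0.png")
cv2.imwrite("pics/both.png",cv2.resize(np.vstack([a,b]),None,fx=.71,fy=.71))
E
```

```text
pics
{'t': np.float64(0.0), 'q': array([ 1.22 ,  0.478,  0.022,  1.556, -0.011,  1.109, -0.083]), 'joint_vel': array([-0.   ,  0.001,  0.   ,  0.002, -0.001,  0.002,  0.005]), 'joint_torque': array([-0.0000e+00, -5.9644e+01,  1.6080e+00, -2.8120e+01,  1.2000e-02,
        9.0000e-03,  0.0000e+00]), 'eef_pos': array([ 0.162, -0.655,  0.23 ]), 'tool_rot': array([-0.001,  0.993,  0.121, -0.   ]), 'contact_force': array([-0.469, -0.913,  0.646]), 'torque': array([ 0.042,  0.022, -0.032]), 'gripper_width': np.float64(1.0)}
side {'fx': 415.2124620922464, 'fy': 415.2124620922464, 'cx': 277.9197468167996, 'cy': 216.181297860223, 'distortion': array([-0.00148201,  0.        ,  0.        ,  0.        ,  0.        ]), 'extrinsics': array([[-0.86346424, -0.5043993 ,  0.00329504,  0.45729614],
       [-0.38078894,  0.64754789, -0.66006175,  0.26849471],
       [ 0.33080099, -0.57119443, -0.75120412,  1.13511608],
       [ 0.        ,  0.        ,  0.        ,  1.        ]])}
bowl [(array([352., 184.,  52.,  43.]), 0.93), (array([267., 193.,  68.,  52.]), 0.66), (array([176., 235.,  56.,  53.]), 0.
[... 1603 characters left out ...]
0.]), 0.65)]
bowl [(array([302.4, 228.5]), 0.94), (array([239.4, 249.9]), 0.77), (array([361.8, 287. ]), 0.66), (array([211.6, 178.9]), 0.57)]
tab_left_hinge [(array([285.2, 211.8]), 0.72), (array([189.6, 184.6]), 0.55), (array([386.4, 273.2]), 0.46), (array([248.5, 268. ]), 0.37)]
tab_right_hinge [(array([327.9, 237.3]), 0.63), (array([349.1, 301.9]), 0.51), (array([224.9, 229.9]), 0.37), (array([233.3, 168. ]), 0.35)]
tab_left_edge [(array([279.7, 213.3]), 0.73), (array([248.4, 268.5]), 0.52), (array([192.1, 182.4]), 0.4)]
tab_right_edge [(array([337.9, 245.4]), 0.63), (array([231.6, 167.2]), 0.6), (array([221.8, 229.9]), 0.42), (array([345. , 302.6]), 0.38), (array([287.5, 217.8]), 0.37)]
```

View pics/both.png

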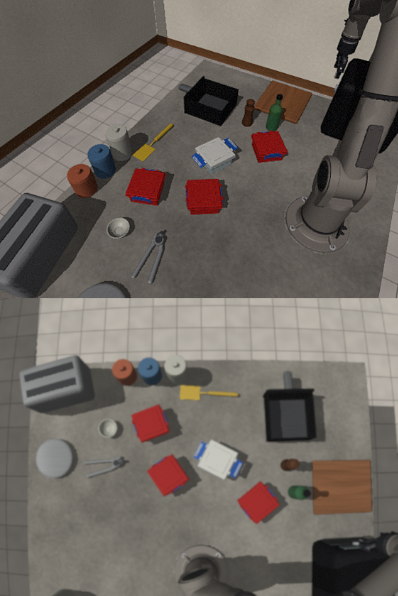

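```bash
cat > h.py <<'E'
import numpy as np,cv2
from station import monitor,cams,bot,finder
from scipy.optimize import least_squares
C={c:cams.get_calibration(c) for c in("side","top")}
def K(c):
    k=C[c];return np.array([[k["fx"],0,k["cx"]],[0,k["fy"],k["cy"]],[0,0,1.]])
def P(c,p):
    E=C[c]["extrinsics"];return cv2.projectPoints(np.atleast_2d(np.float64(p)),cv2.Rodrigues(E[:3,:3])[0],E[:3,3],K(c),C[c]["distortion"])[0][:,0]
def tri(s,t):
    f=lambda p:np.r_[P("side",p)[0]-s,P("top",p)[0]-t]
    r=least_squares(f,[.5,0,.05]);return r.x,np.abs(r.fun).max()
E
python3 - <<'E'
from h import *
for n,s,t in [("bowl",(299.1,224.4),(302.4,228.5)),("lh",(285.1,224.4),(285.2,211.8)),("rh",(318.8,201.9),(327.9,237.3)),("le",(271.2,228.5),(279.7,213.3)),("re",(326.9,203.5),(337.9,245.4)),
 ("b2",(374.2,214.2),(361.8,287)),("b3",(208.4,269.7),(211.6,178.9)),("b4",(286.5,282.8),(239.4,249.9))]:
    x,e=tri(np.array(s),np.array(t));print(n,x.round(3),round(e,1))
for c in("side","top"):
    for t in("fryer_basket","garlic_press","dipping_dish","pepper_mill","spatula","oil_bottle"):
        print(c,t,[(np.round(d["location"]),round(d["confidence"],2)) for d in finder.place_of(c,t)][:2])
a=cv2.imread("pics/side0.png")[150:320,150:430];b=cv2.imread("pics/top0.png")[130:330,160:420]
cv2.imwrite("pics/crop.png",np.hstack([cv2.resize(b,(400,308)),cv2.resize(a,(400,308))]) )
E
```

```text
bowl [ 0.486 -0.064  0.023] 1.1
lh [ 0.524 -0.016  0.052] 2.9
rh [ 0.456 -0.137  0.076] 1.4
le [0.537 0.008 0.045] 3.3
re [ 0.436 -0.169  0.05 ] 2.7
b2 [ 0.301 -0.25  -0.003] 1.0
b3 [0.64  0.217 0.013] 0.5
b4 [0.421 0.132 0.002] 0.8
side fryer_basket [(array([298., 152.]), 0.58), (array([220., 201.]), 0.35)]
side garlic_press [(array([227., 342.]), 0.86)]
side dipping_dish [(array([171., 328.]), 0.62)]
side pepper_mill [(array([351., 173.]), 0.64)]
side spatula [(array([216., 199.]), 0.79)]
side oil_bottle [(array([382., 178.]), 0.88)]
top fryer_basket [(array([402., 171.]), 0.93)]
top garlic_press [(array([166., 232.]), 0.81), (array([303., 228.]), 0.2)]
top dipping_dish [(array([155., 186.]), 0.85)]
top pepper_mill []
top spatula [(array([294., 134.]), 0.66)]
top oil_bottle [(array([412., 272.]), 0.87)]
```

View pics/crop.png

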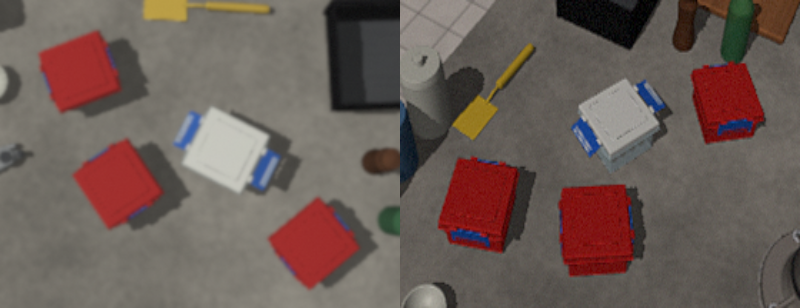

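```bash
cat >> h.py <<'E'
def rot(a):return np.array([[np.cos(a),-np.sin(a),0],[np.sin(a),np.cos(a),0],[0,0,1]])
def model(v):
    x,y,a,l,r=v;o=np.array([x,y,0]);R=rot(a);out=[]
    for s,t in((1,l),(-1,r)):
        h=np.array([0,s*.068,.068]);d=np.array([0,s*np.sin(t),-np.cos(t)])*.032+np.array([0,s*np.cos(t),np.sin(t)])*.0015
        out+= [R@h+o,R@(h+d)+o, [R@(h+k*d+np.array([u,0,0]))+o for u in(-.038,.038) for k in(0,1)]]
    return o,R,out
E
python3 - <<'E'
from h import *
obs={"side":[(299.1,224.4),(285.1,224.4),(271.2,228.5),(318.8,201.9),(326.9,203.5)],"top":[(302.4,228.5),(285.2,211.8),(279.7,213.3),(327.9,237.3),(337.9,245.4)]}
def f(v):
    o,R,m=model(v);pts=[o,m[0],m[1],m[3],m[4]]
    return np.concatenate([(P(c,pts)-obs[c]).ravel() for c in obs])
r=least_squares(f,[.49,-.07,.5,1.4,1.4],loss="soft_l1");print(r.x.round(3),f(r.x).round(1))
# blue-mask centroids
o,R,m=model(r.x)
for c in obs:
    im=cv2.imread(f"pics/{c}0.png");h=cv2.cvtColor(im,cv2.COLOR_BGR2HSV)
    k=cv2.inRange(h,(100,110,60),(125,255,255));n,l,s,ce=cv2.connectedComponentsWithStats(k)
    for i in range(1,n):
        if s[i,4]>15 and 250<ce[i][0]<400:
            pts=np.argwhere(l==i)[:,::-1].astype(np.float32);print(c,s[i],ce[i].round(1),cv2.boxPoints(cv2.minAreaRect(pts)).round().tolist())
    print("model corners L",P(c,m[2]).round().tolist(),"R",P(c,m[5]).round().tolist())
E
```

```text
[ 0.487 -0.076 -0.487  0.858  1.169] [ 2.1  2.2 -1.4 -3.1  5.4  0.3  1.2  2.2  0.5 -0.6  3.  -1.1  1.2  3.8
 -0.8 -0.9 -1.2 -0.9 -2.7 -4.3]
side [316 194  20  19 115] [323.9 203.4] [[314.0, 198.0], [320.0, 193.0], [335.0, 208.0], [330.0, 214.0]]
side [270 215  20  22 145] [280.9 224.6] [[269.0, 220.0], [277.0, 214.0], [290.0, 230.0], [282.0, 236.0]]
side [372 216  25   9  96] [384.2 218.9] [[371.0, 218.0], [396.0, 215.0], [397.0, 221.0], [372.0, 224.0]]
side [310 264   3  12  22] [311.1 269.3] [[310.0, 264.0], [311.0, 264.0], [313.0, 275.0], [311.0, 275.0]]
model corners L [[290.0, 229.0], [283.0, 237.0], [277.0, 213.0], [270.0, 221.0]] R [[327.0, 212.0], [335.0, 210.0], [313.0, 197.0], [320.0, 196.0]]
top [274 203  16  23 120] [283.1 214.7] [[274.0, 224.0], [284.0, 202.0], [291.0, 206.0], [280.0, 227.0]]
top [324 227  18  26 153] [330.5 239. ] [[322.0, 249.0], [333.0, 226.0], [342.0, 230.0], [330.0, 253.0]]
model corners L [[281.0, 227.0], [273.0, 223.0], [292.0, 204.0], [285.0, 201.0]] R [[321.0, 248.0], [330.0, 252.0], [332.0, 225.0], [341.0, 230.0]]
```

Candidates: white-lidded bowl at top (303,228) / side (299,222). Red look-alikes sit at top (211,179), (239,250) and (362,287). The white one, with both blue tabs sticking out, is the target, and the crop confirms it. The fitted pose is x .487, y -.076, yaw -.487. Both tabs stick out at about 1 rad. I'm moving now, with the gripper shut, rising first.

Emit:
jog_arm(
  plan=[
    {"z": -0.35},
    {"z": -0.35},
    {"z": -0.35,"x": 0.65,"y": -0.68},
    {"z": -0.35,"x": 0.65,"y": -0.68},
    {"z": -0.35,"x": 0.65,"y": -0.68},
    {"z": -0.35,"x": 0.65,"y": -0.68},
    {"z": -0.35,"x": 0.65,"y": -0.68},
  ],
  hand=-1,
)

```text
invalid input at $.plan[0]: expected keys x, y, z, wx, wy, wz
```

Emit:
jog_arm(
  plan=[
    {"x": 0.65,"y": -0.68},
    {"x": 0.65,"y": -0.68},
    {"x": 0.65,"y": -0.68},
    {"x": 0.65,"y": -0.68},
    {"x": 0.65,"y": -0.68},
    {"x": 0.65,"y": -0.68},
    {"x": 0.65,"y": -0.68},
  ],
)

```text
invalid input at $.plan[0]: expected keys x, y, z, wx, wy, wz
```

```bash
cat > go.py <<'E'
# usage: go.py d z [dx] : target at bowl-frame y=d, height z -> tool fractions
import sys
from h import *
from scipy.spatial.transform import Rotation as Ro
B=np.array([.487,-.076,0]);A=-.487
def st():
    o=monitor.get_obs();w=o["tool_rot"];return o,np.array(o["eef_pos"]),Ro.from_quat([w[1],w[2],w[3],w[0]])
if __name__=="__main__":
    d,z=map(float,sys.argv[1:3]);o,p,T=st()
    by=rot(A)[:,1];G=np.c_[by,np.array([-by[1],by[0],0])*-1,[0,0,-1]]
    G[:,1]=np.cross(G[:,2],G[:,0])
    t=B+by*d+[0,0,z]
    print("t",round(o["t"],2),"pos",p.round(4),"bowlframe",(rot(A).T@(p-B)).round(4),"F",np.round(o["contact_force"],2),"q",np.round(o["q"],2))
    print("shift",(T.inv().apply(t-p)/.2).round(3),"turn",((T.inv()*Ro.from_matrix(G)).as_rotvec()/np.pi).round(3))
E
python3 go.py -.104 .13
```

```text
t 1.5 pos [ 0.1623 -0.6552  0.2313] bowlframe [-0.0159 -0.6639  0.2313] F [-0.61  0.15 -0.61] q [ 1.22  0.48  0.02  1.56 -0.01  1.11 -0.08]
shift [ 1.926 -2.033  0.506] turn [ 0.    -0.    -0.268]
```

All six keys are required.

Emit:
jog_arm(
  plan=[
    {"x": 0,"y": 0,"z": -0.35,"wx": 0,"wy": 0,"wz": 0},
    {"x": 0,"y": 0,"z": -0.35,"wx": 0,"wy": 0,"wz": 0},
    {"x": 0.65,"y": -0.68,"z": -0.35,"wx": 0,"wy": 0,"wz": 0},
    {"x": 0.65,"y": -0.68,"z": -0.35,"wx": 0,"wy": 0,"wz": 0},
    {"x": 0.65,"y": -0.68,"z": -0.35,"wx": 0,"wy": 0,"wz": 0},
    {"x": 0.65,"y": -0.68,"z": -0.35,"wx": 0,"wy": 0,"wz": 0},
    {"x": 0.65,"y": -0.68,"z": -0.35,"wx": 0,"wy": 0,"wz": 0},
  ],
  hand=-1,
)

```text
t: 2.08
eef_pos: [0.259, -0.4875, 0.3016]
tool_rot: [-0.0, 0.992, 0.124, 0.001]
contact_force: [0.1, 0.8, 0.1]
gripper_width: 0.01
```

Emit:
jog_arm(
  plan=[
    {"x": 0.65,"y": -0.68,"z": 0,"wx": 0,"wy": 0,"wz": 0},
    {"x": 0.65,"y": -0.68,"z": 0,"wx": 0,"wy": 0,"wz": 0},
    {"x": 0.65,"y": -0.68,"z": 0,"wx": 0,"wy": 0,"wz": 0},
    {"x": 0.65,"y": -0.68,"z": 0,"wx": 0,"wy": 0,"wz": 0},
    {"x": 0.65,"y": -0.68,"z": 0,"wx": 0,"wy": 0,"wz": 0},
    {"x": 0.65,"y": -0.68,"z": 0,"wx": 0,"wy": 0,"wz": 0},
    {"x": 0.65,"y": -0.68,"z": 0,"wx": 0,"wy": 0,"wz": 0},
  ],
)

```text
t: 2.67
eef_pos: [0.3525, -0.3225, 0.3023]
tool_rot: [-0.0, 0.992, 0.125, 0.001]
contact_force: [-0.2, -0.4, 0.0]
gripper_width: 0.002
```

```bash
python3 go.py -.104 .13
```

```text
t 2.67 pos [ 0.3525 -0.3225  0.3023] bowlframe [-0.0035 -0.2808  0.3023] F [-0.19 -0.41  0.02] q [ 0.8   0.09 -0.2   1.91  0.02  1.14 -0.73]
shift [ 0.606 -0.642  0.863] turn [ 0.    -0.001 -0.265]
```

Emit:
jog_arm(
  plan=[
    {"x": 0.61,"y": -0.64,"z": 0.3,"wx": 0,"wy": 0,"wz": -0.265},
    {"x": 0.61,"y": -0.64,"z": 0.3,"wx": 0,"wy": 0,"wz": -0.265},
    {"x": 0.61,"y": -0.64,"z": 0.3,"wx": 0,"wy": 0,"wz": -0.265},
    {"x": 0.61,"y": -0.64,"z": 0.3,"wx": 0,"wy": 0,"wz": -0.265},
    {"x": 0.61,"y": -0.64,"z": 0.3,"wx": 0,"wy": 0,"wz": -0.265},
    {"x": 0.61,"y": -0.64,"z": 0.3,"wx": 0,"wy": 0,"wz": -0.265},
    {"x": 0.61,"y": -0.64,"z": 0.86,"wx": 0,"wy": 0,"wz": -0.265},
    {"x": 0.61,"y": -0.64,"z": 0.86,"wx": 0,"wy": 0,"wz": -0.265},
    {"x": 0.61,"y": -0.64,"z": 0.86,"wx": 0,"wy": 0,"wz": -0.265},
    {"x": 0.61,"y": -0.64,"z": 0.86,"wx": 0,"wy": 0,"wz": -0.265},
    {"x": 0.61,"y": -0.64,"z": 0.86,"wx": 0,"wy": 0,"wz": -0.265},
  ],
)

```text
t: 3.58
eef_pos: [0.4381, -0.1691, 0.1299]
tool_rot: [-0.001, 0.857, 0.515, -0.0]
contact_force: [0.1, -0.4, 0.5]
gripper_width: 0.002
```

```bash
python3 go.py -.104 .13; python3 - <<'E'
from h import *
s=cams.read_camera("side")[150:290,220:400];t=cams.read_camera("top")[150:290,220:400]
cv2.imwrite("pics/a1.png",cv2.resize(np.hstack([s,t]),(800,311),interpolation=cv2.INTER_CUBIC)[:,:,::-1])
E
```

```text
t 3.58 pos [ 0.4381 -0.1691  0.1299] bowlframe [ 0.0004 -0.1052  0.1299] F [ 0.14 -0.35  0.45] q [ 0.58  0.31 -0.4   2.11  0.17  0.76 -0.42]
shift [ 0.006 -0.002 -0.001] turn [-0.001 -0.    -0.001]
```

View pics/a1.png

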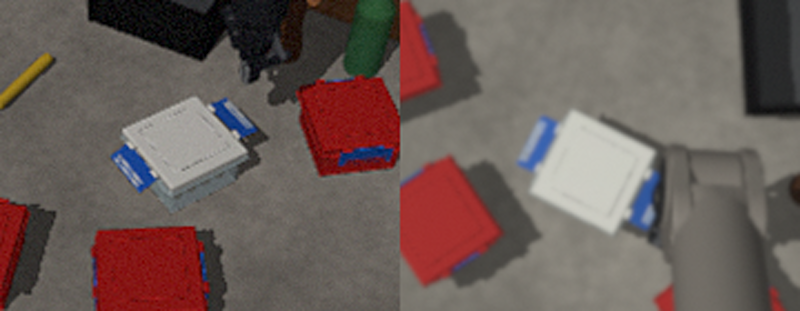

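Side crop: shut fingertips at (250,75), just above and outside the right tab at (232,118). Nothing has moved. I'll press down on the right tab first, then push in.

Emit:
jog_arm(
  plan=[
    {"x": 0.04,"y": 0,"z": 0.15,"wx": 0,"wy": 0,"wz": 0},
    {"x": 0.04,"y": 0,"z": 0.3,"wx": 0,"wy": 0,"wz": 0},
    {"x": 0.04,"y": 0,"z": 0.35,"wx": 0,"wy": 0,"wz": 0},
    {"x": 0.04,"y": 0,"z": 0.38,"wx": 0,"wy": 0,"wz": 0},
    {"x": 0.04,"y": 0,"z": 0.41,"wx": 0,"wy": 0,"wz": 0},
    {"x": 0.04,"y": 0,"z": 0.44,"wx": 0,"wy": 0,"wz": 0},
    {"x": 0.04,"y": 0,"z": 0.47,"wx": 0,"wy": 0,"wz": 0},
    {"x": 0.04,"y": 0,"z": 0.49,"wx": 0,"wy": 0,"wz": 0},
    {"x": 0.04,"y": 0,"z": 0.49,"wx": 0,"wy": 0,"wz": 0},
  ],
)

```text
t: 4.43
eef_pos: [0.4444, -0.1625, 0.034]
tool_rot: [0.001, 0.857, 0.515, 0.002]
contact_force: [-0.3, -1.5, -1.2]
gripper_width: -0.002
```

```bash
python3 go.py -.082 .033
```

```text
t 4.43 pos [ 0.4444 -0.1625  0.034 ] bowlframe [ 0.0028 -0.0964  0.034 ] F [-0.27 -1.54 -1.23] q [ 0.5   0.48 -0.34  2.16  0.3   0.55 -0.55]
shift [ 0.072 -0.014  0.005] turn [ 0.001 -0.    -0.   ]
```

Emit:
jog_arm(
  plan=[
    {"x": 0.02,"y": -0.01,"z": 0,"wx": 0,"wy": 0,"wz": 0},
    {"x": 0.035,"y": -0.01,"z": 0,"wx": 0,"wy": 0,"wz": 0},
    {"x": 0.05,"y": -0.01,"z": 0,"wx": 0,"wy": 0,"wz": 0},
    {"x": 0.06,"y": -0.01,"z": 0,"wx": 0,"wy": 0,"wz": 0},
    {"x": 0.07,"y": -0.01,"z": 0,"wx": 0,"wy": 0,"wz": 0},
    {"x": 0.075,"y": -0.01,"z": 0,"wx": 0,"wy": 0,"wz": 0},
    {"x": 0.08,"y": -0.01,"z": 0,"wx": 0,"wy": 0,"wz": 0},
    {"x": 0.08,"y": -0.01,"z": 0,"wx": 0,"wy": 0,"wz": 0},
  ],
)

```text
t: 5.1
eef_pos: [0.4505, -0.1472, 0.0341]
tool_rot: [0.001, 0.857, 0.515, 0.002]
contact_force: [-0.0, -0.3, 0.4]
gripper_width: -0.004
```

```bash
python3 go.py -.078 .033; python3 - <<'E'
from h import *
s=cams.read_camera("side")[150:290,220:400];t=cams.read_camera("top")[150:290,220:400]
cv2.imwrite("pics/a2.png",cv2.resize(np.hstack([s,t]),(800,311),interpolation=cv2.INTER_CUBIC)[:,:,::-1])
E
```

```text
t 5.1 pos [ 0.4505 -0.1472  0.0341] bowlframe [ 0.0011 -0.08    0.0341] F [-0.   -0.34  0.37] q [ 0.47  0.48 -0.34  2.16  0.3   0.55 -0.58]
shift [ 0.01  -0.005  0.006] turn [ 0.001 -0.    -0.   ]
```

View pics/a2.png

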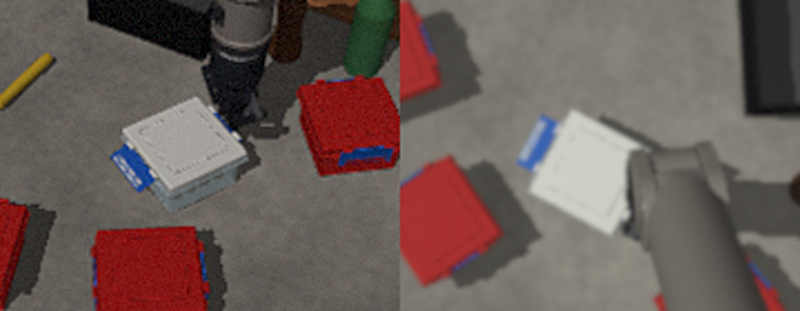

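The finger covers the right tab at side (235,120). The bowl hasn't moved and the force is near zero, so it has probably snapped. I'll push a few mm more while watching the force.

Emit:
jog_arm(
  plan=[
    {"x": 0.01,"y": 0,"z": 0,"wx": 0,"wy": 0,"wz": 0},
    {"x": 0.015,"y": 0,"z": 0,"wx": 0,"wy": 0,"wz": 0},
    {"x": 0.02,"y": 0,"z": 0,"wx": 0,"wy": 0,"wz": 0},
    {"x": 0.02,"y": 0,"z": 0,"wx": 0,"wy": 0,"wz": 0},
  ],
)

```text
t: 5.53
eef_pos: [0.4512, -0.1456, 0.0341]
tool_rot: [0.002, 0.858, 0.514, 0.0]
contact_force: [-2.8, -5.1, 2.0]
gripper_width: -0.002
```

Emit:
jog_arm(
  plan=[
    {"x": 0.01,"y": 0,"z": 0,"wx": 0,"wy": 0,"wz": 0},
    {"x": 0.015,"y": 0,"z": 0,"wx": 0,"wy": 0,"wz": 0},
    {"x": 0.015,"y": 0,"z": 0,"wx": 0,"wy": 0,"wz": 0},
  ],
)

```text
t: 5.78
eef_pos: [0.4516, -0.1449, 0.0341]
tool_rot: [0.002, 0.858, 0.513, -0.001]
contact_force: [-4.5, -6.0, 2.2]
gripper_width: 0.006
```

It's a firm stop at about 7 N. Retreating outward, then up.

Emit:
jog_arm(
  plan=[
    {"x": -0.2,"y": 0,"z": 0,"wx": 0,"wy": 0,"wz": 0},
    {"x": -0.2,"y": 0,"z": 0,"wx": 0,"wy": 0,"wz": 0},
    {"x": -0.2,"y": 0,"z": -0.6,"wx": 0,"wy": 0,"wz": 0},
    {"x": -0.2,"y": 0,"z": -0.6,"wx": 0,"wy": 0,"wz": 0},
    {"x": -0.2,"y": 0,"z": -0.6,"wx": 0,"wy": 0,"wz": 0},
    {"x": -0.2,"y": 0,"z": -0.6,"wx": 0,"wy": 0,"wz": 0},
  ],
)

```text
t: 6.28
eef_pos: [0.4368, -0.1806, 0.1606]
tool_rot: [0.006, 0.858, 0.513, 0.003]
contact_force: [0.6, -1.2, 0.2]
gripper_width: 0.003
```

```bash
python3 go.py .097 .15; python3 - <<'E'
from h import *
s=cams.read_camera("side")[150:290,220:400];t=cams.read_camera("top")[150:290,220:400]
for c in("side","top"):
  for n in ("bowl","tab_right"): print(c,n,[(np.round(d["bbox"]),round(d["confidence"],2)) for d in finder.find_in(c,n)][:3])
cv2.imwrite("pics/a3.png",cv2.resize(np.hstack([s,t]),(800,311),interpolation=cv2.INTER_CUBIC)[:,:,::-1])
E
```

```text
t 6.28 pos [ 0.4368 -0.1806  0.1606] bowlframe [ 0.0046 -0.1159  0.1606] F [ 0.64 -1.17  0.23] q [ 0.63  0.26 -0.42  2.08  0.15  0.82 -0.38]
shift [ 1.065 -0.031  0.051] turn [ 0.004  0.001 -0.002]
side bowl [(array([178., 237.,  54.,  51.]), 0.95), (array([354., 187.,  52.,  41.]), 0.82), (array([271., 196.,  61.,  48.]), 0.79)]
side tab_right [(array([186., 325.,  45.,  76.]), 0.7), (array([371., 215.,  25.,   7.]), 0.45)]
top bowl [(array([270., 201.,  62.,  56.]), 0.81), (array([183., 150.,  53.,  52.]), 0.75), (array([208., 221.,  60.,  60.]), 0.64)]
top tab_right []
```

View pics/a3.png

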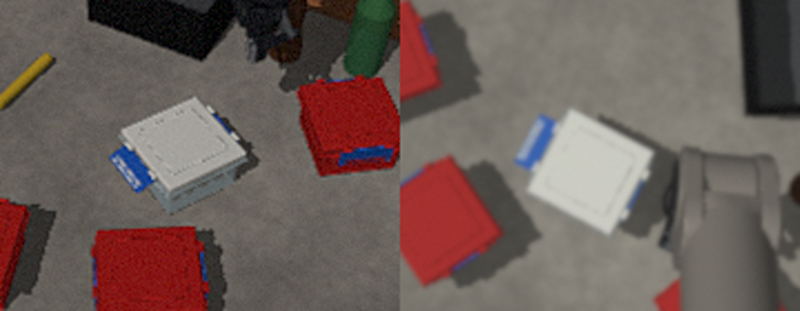

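The right tab is now only a sliver at side (222,122) and stays shut. The bowl moved by about 2 mm. Next is the left tab at side (130,168).

Emit:
jog_arm(
  plan=[
    {"x": 1.0,"y": -0.03,"z": 0,"wx": 0,"wy": 0,"wz": 0},
    {"x": 1.0,"y": -0.03,"z": 0,"wx": 0,"wy": 0,"wz": 0},
    {"x": 1.0,"y": -0.03,"z": 0,"wx": 0,"wy": 0,"wz": 0},
    {"x": 1.0,"y": -0.03,"z": 0,"wx": 0,"wy": 0,"wz": 0},
    {"x": 1.0,"y": -0.03,"z": 0,"wx": 0,"wy": 0,"wz": 0},
    {"x": 1.0,"y": -0.03,"z": 0,"wx": 0,"wy": 0,"wz": 0},
    {"x": 1.0,"y": -0.03,"z": 0,"wx": 0,"wy": 0,"wz": 0},
    {"x": 1.0,"y": -0.03,"z": 0,"wx": 0,"wy": 0,"wz": 0},
  ],
)

```text
t: 7.25
eef_pos: [0.5198, -0.0008, 0.1508]
tool_rot: [0.0, 0.858, 0.513, -0.003]
contact_force: [0.5, -0.3, 0.3]
gripper_width: 0.002
```

```bash
python3 go.py .099 .034
```

```text
t 7.25 pos [ 0.5198 -0.0008  0.1508] bowlframe [-0.0063  0.0818  0.1508] F [ 0.49 -0.35  0.28] q [ 0.28  0.37 -0.49  1.97  0.23  0.86 -0.82]
shift [0.089 0.032 0.583] turn [-0.001  0.002 -0.002]
```

Emit:
jog_arm(
  plan=[
    {"x": 0.09,"y": 0.03,"z": 0,"wx": 0,"wy": 0,"wz": 0},
    {"x": 0.09,"y": 0.03,"z": 0.15,"wx": 0,"wy": 0,"wz": 0},
    {"x": 0.09,"y": 0.03,"z": 0.3,"wx": 0,"wy": 0,"wz": 0},
    {"x": 0.09,"y": 0.03,"z": 0.4,"wx": 0,"wy": 0,"wz": 0},
    {"x": 0.09,"y": 0.03,"z": 0.44,"wx": 0,"wy": 0,"wz": 0},
    {"x": 0.09,"y": 0.03,"z": 0.48,"wx": 0,"wy": 0,"wz": 0},
    {"x": 0.09,"y": 0.03,"z": 0.51,"wx": 0,"wy": 0,"wz": 0},
    {"x": 0.09,"y": 0.03,"z": 0.54,"wx": 0,"wy": 0,"wz": 0},
    {"x": 0.09,"y": 0.03,"z": 0.57,"wx": 0,"wy": 0,"wz": 0},
    {"x": 0.09,"y": 0.03,"z": 0.585,"wx": 0,"wy": 0,"wz": 0},
    {"x": 0.09,"y": 0.03,"z": 0.585,"wx": 0,"wy": 0,"wz": 0},
  ],
)

```text
t: 8.17
eef_pos: [0.5333, 0.012, 0.0335]
tool_rot: [0.0, 0.858, 0.514, -0.003]
contact_force: [0.7, 0.8, -1.0]
gripper_width: -0.0
```

```bash
python3 go.py .082 .034
```

```text
t 8.17 pos [0.5333 0.012  0.0335] bowlframe [-0.0002  0.0995  0.0335] F [ 0.69  0.81 -0.98] q [ 0.18  0.56 -0.41  2.01  0.36  0.64 -0.96]
shift [-0.087  0.002 -0.002] turn [-0.001  0.002 -0.002]
```

Emit:
jog_arm(
  plan=[
    {"x": -0.02,"y": 0,"z": 0,"wx": 0,"wy": 0,"wz": 0},
    {"x": -0.035,"y": 0,"z": 0,"wx": 0,"wy": 0,"wz": 0},
    {"x": -0.05,"y": 0,"z": 0,"wx": 0,"wy": 0,"wz": 0},
    {"x": -0.06,"y": 0,"z": 0,"wx": 0,"wy": 0,"wz": 0},
    {"x": -0.07,"y": 0,"z": 0,"wx": 0,"wy": 0,"wz": 0},
    {"x": -0.08,"y": 0,"z": 0,"wx": 0,"wy": 0,"wz": 0},
    {"x": -0.09,"y": 0,"z": 0,"wx": 0,"wy": 0,"wz": 0},
    {"x": -0.09,"y": 0,"z": 0,"wx": 0,"wy": 0,"wz": 0},
  ],
)

```text
t: 8.83
eef_pos: [0.5251, -0.0035, 0.0338]
tool_rot: [0.0, 0.858, 0.514, -0.002]
contact_force: [0.9, 3.2, -2.3]
gripper_width: 0.002
```

Emit:
jog_arm(
  plan=[
    {"x": -0.01,"y": 0,"z": 0,"wx": 0,"wy": 0,"wz": 0},
    {"x": -0.02,"y": 0,"z": 0,"wx": 0,"wy": 0,"wz": 0},
    {"x": -0.02,"y": 0,"z": 0,"wx": 0,"wy": 0,"wz": 0},
  ],
)

```text
t: 9.08
eef_pos: [0.5231, -0.0072, 0.0337]
tool_rot: [0.0, 0.858, 0.514, -0.002]
contact_force: [1.8, 2.8, -2.1]
gripper_width: 0.003
```

Emit:
jog_arm(
  plan=[
    {"x": -0.01,"y": 0,"z": 0,"wx": 0,"wy": 0,"wz": 0},
    {"x": -0.02,"y": 0,"z": 0,"wx": 0,"wy": 0,"wz": 0},
    {"x": -0.02,"y": 0,"z": 0,"wx": 0,"wy": 0,"wz": 0},
  ],
)

```text
t: 9.33
eef_pos: [0.521, -0.0112, 0.0337]
tool_rot: [0.0, 0.858, 0.513, -0.002]
contact_force: [1.0, 3.3, -0.6]
gripper_width: 0.001
```

```bash
python3 go.py .15 .15; python3 - <<'E'
from h import *
s=cams.read_camera("side")[150:290,220:400];t=cams.read_camera("top")[150:290,220:400]
cv2.imwrite("pics/a4.png",cv2.resize(np.hstack([s,t]),(800,311),interpolation=cv2.INTER_CUBIC)[:,:,::-1])
E
```

```text
t 9.33 pos [ 0.521  -0.0112  0.0337] bowlframe [-0.0003  0.0732  0.0337] F [ 1.01  3.3  -0.65] q [ 0.23  0.54 -0.41  2.04  0.36  0.63 -0.92]
shift [ 0.382 -0.002 -0.583] turn [-0.001  0.001 -0.002]
```

View pics/a4.png

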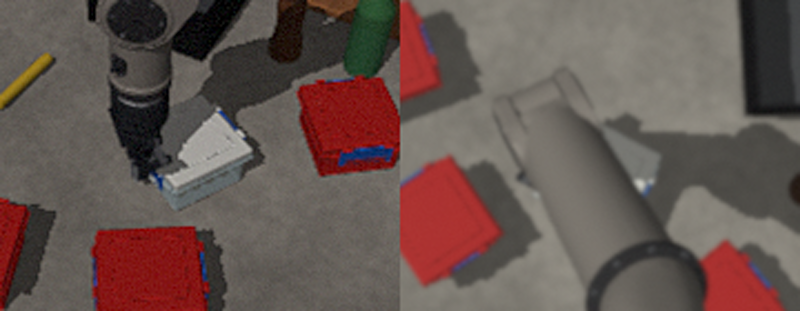

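The bowl's right corner went from (247,157) to (253,157) in the side crop, so it slid about 6 mm. I'll retreat to see the tab.

Emit:
jog_arm(
  plan=[
    {"x": 0.25,"y": 0,"z": 0,"wx": 0,"wy": 0,"wz": 0},
    {"x": 0.25,"y": 0,"z": 0,"wx": 0,"wy": 0,"wz": 0},
    {"x": 0.4,"y": 0,"z": -0.5,"wx": 0,"wy": 0,"wz": 0},
    {"x": 0.4,"y": 0,"z": -0.5,"wx": 0,"wy": 0,"wz": 0},
    {"x": 0.6,"y": 0,"z": -0.8,"wx": 0,"wy": 0,"wz": 0},
    {"x": 0.6,"y": 0,"z": -0.8,"wx": 0,"wy": 0,"wz": 0},
    {"x": 0.6,"y": 0,"z": -0.8,"wx": 0,"wy": 0,"wz": 0},
  ],
)

```text
t: 10.02
eef_pos: [0.5818, 0.0987, 0.1998]
tool_rot: [0.002, 0.857, 0.514, 0.002]
contact_force: [0.9, 0.5, -0.1]
gripper_width: -0.003
```

```bash
python3 go.py .099 .15; python3 - <<'E'
from h import *
s=cams.read_camera("side");t=cams.read_camera("top")
for c in("side","top"):
  for n in ("bowl","tab_left","tab_right"): print(c,n,[(np.round(d["bbox"]),round(d["confidence"],2)) for d in finder.find_in(c,n)][:4])
s=s[150:290,220:400];t=t[150:290,220:400]
cv2.imwrite("pics/a5.png",cv2.resize(np.hstack([s,t]),(800,311),interpolation=cv2.INTER_CUBIC)[:,:,::-1])
E
```

```text
t 10.02 pos [0.5818 0.0987 0.1998] bowlframe [0.002  0.1988 0.1998] F [ 0.91  0.49 -0.05] q [ 0.11  0.41 -0.5   1.77  0.23  1.01 -0.97]
shift [-0.499 -0.01   0.248] turn [ 0.002 -0.001 -0.001]
side bowl [(array([181., 236.,  52.,  53.]), 0.96), (array([353., 184.,  51.,  44.]), 0.86), (array([276., 192.,  57.,  52.]), 0.83), (array([264., 248.,  47.,  54.]), 0.82)]
side tab_left [(array([188., 278.,  25.,  11.]), 0.7), (array([280., 218.,  15.,  18.]), 0.68)]
side tab_right [(array([373., 212.,  23.,  11.]), 0.58)]
top bowl [(array([186., 152.,  37.,  51.]), 0.92), (array([284., 200.,  52.,  59.]), 0.8), (array([337., 258.,  58.,  57.]), 0.8), (array([211., 223.,  44.,  57.]), 0.57)]
top tab_left [(array([400., 225.,  21.,  22.]), 0.41)]
top tab_right []
```

View pics/a5.png

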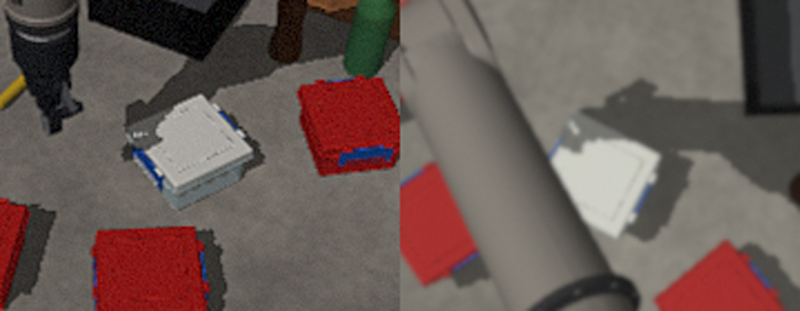

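The left tab is now a narrow strip at side crop (148,168). I'll compare the blue masks with the model at t=0 and t=0.8 to be sure.

```bash
python3 - <<'E'
from h import *
for c in("side","top"):
    im=cams.read_camera(c)[:,:,::-1].copy();h=cv2.cvtColor(im,cv2.COLOR_BGR2HSV)
    k=cv2.inRange(h,(100,110,30),(125,255,255));n,l,s,ce=cv2.connectedComponentsWithStats(k)
    for i in range(1,n):
        if s[i,4]>8 and 270<ce[i][0]<345 and 185<ce[i][1]<255:
            pts=np.argwhere(l==i)[:,::-1].astype(np.float32);r=cv2.minAreaRect(pts);print(c,s[i,4],np.round(r[0],1),np.round(r[1],1),cv2.boxPoints(r).round().tolist())
    for t in(0,.8):
        for sh in (0,-.008):
            d=rot(-.487)[:,1]*sh;m=model([.487+d[0],-.076+d[1],-.487,t,t])[2]
            print("model",t,sh,"L",P(c,m[2]).round().tolist(),"R",P(c,m[5]).round().tolist())
print(finder.place_of("side","tab_left_edge"),finder.place_of("side","tab_left_hinge"))
s=cv2.imread
im=cams.read_camera("side")[190:245,260:345];cv2.imwrite("pics/a6.png",cv2.resize(im,None,fx=9,fy=9,interpolation=cv2.INTER_CUBIC)[:,:,::-1])
E
```

```text
side 17 [322.5 203.5] [9.9 1.4] [[318.0, 200.0], [320.0, 200.0], [326.0, 206.0], [326.0, 208.0]]
side 63 [286.6 225. ] [22.2  5.1] [[277.0, 218.0], [281.0, 215.0], [296.0, 232.0], [292.0, 235.0]]
model 0 0 L [[290.0, 230.0], [290.0, 236.0], [277.0, 213.0], [277.0, 220.0]] R [[327.0, 212.0], [327.0, 218.0], [313.0, 197.0], [313.0, 203.0]]
model 0 -0.008 L [[293.0, 228.0], [292.0, 235.0], [279.0, 212.0], [279.0, 219.0]] R [[329.0, 211.0], [329.0, 217.0], [315.0, 196.0], [315.0, 203.0]]
model 0.8 0 L [[290.0, 230.0], [284.0, 237.0], [277.0, 213.0], [271.0, 221.0]] R [[327.0, 212.0], [333.0, 213.0], [313.0, 197.0], [319.0, 199.0]]
model 0.8 -0.008 L [[293.0, 228.0], [286.0, 236.0], [279.0, 212.0], [273.0, 220.0]] R [[329.0, 211.0], [335.0, 212.0], [315.0, 196.0], [321.0, 198.0]]
model 0 0 L [[280.0, 227.0], [280.0, 227.0], [292.0, 204.0], [291.0, 205.0]] R [[321.0, 248.0], [321.0, 248.0], [332.0, 225.0], [332.0, 226.0]]
model 0 -0.008 L [[283.0, 228.0], [282.0, 229.0], [294.0, 206.0], [294.0, 207.0]] R [[323.0, 249.0], [323.0, 249.0], [335.0, 226.0], [334.0, 227.0]]
model 0.8 0 L [[280.0, 227.0], [273.0, 224.0], [292.0, 204.0], [285.0, 202.0]] R [[321.0, 248.0], [327.0, 252.0], [332.0, 225.0], [339.0, 229.0]]
model 0.8 -0.008 L [[283.0, 228.0], [276.0, 225.0], [294.0, 206.0], [287.0, 203.0]] R [[323.0, 249.0], [330.0, 253.0], [335.0, 226.0], [341.0, 230.0]]
[{'location': [281.1, 226.9], 'confidence': 0.52}, {'location': [313.4, 276.6], 'confidence': 0.47}, {'location': [199.3, 282.4], 'confidence': 0.42}] [{'location': [311.1, 270.5], 'confidence': 0.6}, {'location': [198.5, 276.9], 'confidence': 0.6}, {'location': [285.4, 222.3], 'confidence': 0.45}]
```

View pics/a6.png

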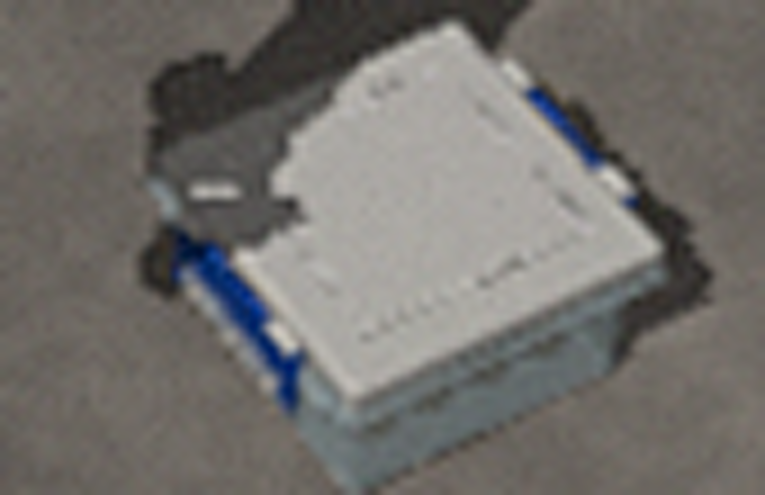

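The left strip's lower corners, (277,218) and (292,235), match the t=0 model at (279,219) and (292,235). They don't match the sprung-out model at (273,220) and (286,236). The right tab shows only its top edge. Both are shut and the arm is clear, so I'm handing in.

```bash
python3 -c "
from station import bot,monitor
print(bot.hand_in(),monitor.get_obs()['contact_force'])"
```

```text
the job is handed in; nothing more can be done
the job is handed in; nothing more can be done
```

Both tabs on the white-lidded bowl are folded down and stay shut by themselves, and I have handed the job in; it reports no verdict. With the gripper shut, I pressed each tab down with the fingertips, right one first, and pushed it in against the side of the bowl.

**Tabs:** After backing off, the left tab matches the closed model to within about 2 pixels in the side view. The right tab shows only its thin upper edge. The arm hid the left tab from the top camera in the last look, so that check rests on the side view alone.

**Right push:** The right tab ended at a firm stop, with about 7 N on the fingertips.

**Left push:** It never reached a clear stop. The bowl slid at about 3–4 N, so I confirmed the left tab by image.

**Bowl and surroundings:** The bowl stands level, roughly 8 mm from where it started, against a limit of 60 mm. Nothing else near the bowl appears moved. The gripper finished about 0.2 m up, touching nothing.

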